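# Ready the film scanner for a roller change and hold its hood open

## Task

I am about to change a guide roller inside the film scanner's gate unit: take the flanged metal roller out of the parts bin and set it down gently, upright and entirely on the black rubber pad, and let go of it. Then lift the gate unit's sprung hood by the bar at its front edge and hold it open at 50 degrees from shut so that I can reach in with both hands; it snaps shut if released, so finish while you are still holding it there. Leave the other things on the table, and the black film core in the bin, where they are.

Things in the scene. Friction and masses are not known exactly. Their poses are not given: they have to be found in the camera images.
- roller: Guide roller of plain aluminium to be taken, standing upright in the parts bin: foot flange diameter 44 mm and 6 mm thick, above it a barrel of diameter 30 mm from 6 to 44 mm height (grip it here), then a hub of diameter 12 mm up to 52 mm; about 90 g. Origin at the centre of its underside, z up along its axis.
- bin: Fixed open grey plastic parts bin, outside 150 mm (its x) by 190 mm (its y) by 55 mm high, walls and floor 5 mm. It holds the roller in one half of its length (y) and the core in the other, about 84 mm apart, either way round. Origin at the centre of its underside. Stands left or right of the gate unit; the pad stands on the other side.
- pad: Fixed flat square black rubber pad, 110 x 110 mm, 4 mm thick, lying on the table. Origin at the centre of its underside, z up.
- gate: Gate unit of the scanner, fixed on the table: open-topped grey metal box 160 mm (its x) by 180 mm (its y) by 100 mm high on a base plate 190 x 210 x 10 mm; the hood covers its top. Origin at the centre of its underside, z up, its -x side (roughly towards the robot) is the front with the hood's bar.
- hood (a joint): Opening angle of the hood in rad: 0 shut, grows as its front edge rises, stop at 1.4; 50 degrees is 0.873. The hood: dark steel plate 160 x 180 x 8 mm, about 0.45 kg, hinged along the rear top edge of the gate unit. A spring and its weight shut it from every angle; holding takes some 3 to 5 N at the bar. Starts shut.
- hood_handle (a point): Centre of the hood's grip bar: round aluminium, diameter 16 mm, 40 mm long with flat ends, parallel to the hinge, 36 mm in front of the hood's edge on a stem 14 mm wide, 6 mm thick. Pinched across its ends from above, it turns between the fingers as the hood rises. Shut: 105 mm above the table, 196 mm in front of the hinge line, 4 mm higher. Swings about that line, up and rearwards.
- hood_hinge (a point): Middle of the hood's hinge line, on the gate unit's rear top edge (80 mm behind its centre, 101 mm above the table); the line runs along the gate unit's y. Its axes are those of the gate unit and do not turn with the hood.
- core: Bystander in the bin: black plastic film core, a ring of 50 mm diameter, 25 mm bore, 16 mm high, lying flat. Origin at its underside.
- loupe: Bystander: small black loupe, 44 mm diameter, 45 mm high, between robot and gate unit on the left. Origin at its underside.
- driver: Bystander: screwdriver 170 mm long lying between robot and gate unit on the right.
- bottle: Bystander: white bottle of 56 mm diameter, 150 mm high, behind on the left. Origin at its underside.
- can: Bystander: flat round steel film can, 130 mm diameter, 34 mm high, behind on the right. Origin at its underside.
Not all that is in view belongs to the job. Several things look just like the roller: the one meant starts farthest to the robot's right. Of the things shaped like the pad, the black one is meant.

How it is judged:
By the outcome, as a careful person would: the job done as asked, in the order asked, and still so for the second after the job is handed in, while the arm keeps its last pose, push and grip.
It also fails if it takes over 64 s, if anything falls off the work surface, if the arm or the gripper's body presses on something with over 40 N, if the wrist force passes 120 N, or if a joint passes its speed limit or range.

## Robot

A 6-joint arm with a two-finger parallel gripper is mounted at the origin on the work surface. World frame = base frame: x ahead of the robot, y to its left, z up, the work surface at z = 0. Lengths are in m, angles in rad, forces in N, time in s.
With the tool pointing down it reaches from about 0.225 to 0.875 m from the base axis. Payload 3.4 kg.
Tool frame: the origin (TCP) lies midway between the tips of the shut fingers; the grasp point (between the pads) lies 19 mm behind it; z points along the fingers, y is the line along which they close (so a half turn about z gives the same grasp; the last joint's range is limited). The gripper opens to 85 mm and grips with 20 to 120 N. Pads are 22 mm wide; open, the fingers measure 114 mm over their backs; the gripper's body (76 mm by 85 mm) begins 54 mm behind the grasp point. The pads swing forward as they close: fully open they stand 13 mm farther back than shut.
Start: joints at [-1.443, 0.276, 1.505, -0, 1.361, -0.121], TCP at [0.142, -0.557, 0.231] pointing down, gripper open.
Joint ranges: [-2.89, 2.89], [-0.75, 2.08], [0.22, 2.7], [-1.18, 4.32], [0.11, 2.71], [-2.7, 2.7]. Speed limits (rad/s): [2.57, 2.57, 3.14, 3.14, 3.14, 3.14].

## Interface

Orientations are given as a unit quaternion [x, y, z, w].
In Python, from station import ctrl gives the robot as it stands. The module is installed in compiled form; this text tells all that it offers.
- The arm moves only by the tool servo_tool, never from a script. Its argument "motion" is a list of rows, each an object with "travel": the shift along the tool's x, y, z in m, a list of three; "dr": the turn, a rotation vector about the tool's x, y, z in degrees, a list of three. A call has 1 to 5 rows; each row shifts and turns the commanded pose from where the row before left it, along the tool's axes as they then stand; what a row does not reach is not made up. A row lasts 1/12 s, in which the tool goes at most 41.7 mm and 7.16 degrees, less where a joint would pass 70% of its speed; a pose out of reach is approached as far as the arm can. A call with a gripper value outside its range is refused whole. "claw" is the opening, from 0 (shut) to 1 (fully open), set as the call begins (left out, the last holds). The fingers move at their own pace and stop on an object; "grip_force" is the grip in N (left out, the last holds). Time passes only in rows, so rows that do not move let the fingers close. It gives the time, the measured TCP pose, the force, the opening and the grip force at its end, in the units of the state.
- ctrl.state(): the state, without advancing time (a new reading comes with each control period).
- ctrl.capture(name): name is "scene" or "top"; returns a dict with "color" (400x640x3 uint8, red, green, blue), "range_z" (400x640 float32, m along the optical axis (not along the pixel's ray), 0 where there is no reading), "mtx" (3x3 intrinsics, pixels), "k1" (the pictures are not rectified: a ray, as slopes to the right and down, at radius r is drawn at 1 + k1 r^2 times it, then the intrinsics apply), "R" (3x3) and "t" (3): a world point X has camera coordinates R X + t. Camera axes: x right, y down, z forward; pixel columns grow to the right and rows downward; lengths in m; the calibration is good to about 2 mm. A picture is of the moment at which its call begins.
- ctrl.job_done(): hands the job in; it is judged then, once.
The state is a dict: "time_s": time; "joint_pos": joint angles; "qvel": joint speeds; "tau": joint torques, N m; "tcp_pos": TCP position; "tool_rot": TCP orientation; "wrist_force": force on the tool from outside, world axes, zero at the start; "wrist_torque": the same for the moment, N m; "gripper_width": finger opening in m; "finger_force": force on a finger pad.
Only numpy, scipy, OpenCV 4.12 (cv2) and the standard library are available. Lean on these libraries where they do the work, as an engineer would, in place of code of your own. Each camera call takes 0.05 s, during which the arm holds its last target. There are 200 camera calls.

## Working session

There is one attempt and no reset: what is moved stays moved. The work goes in short steps, Python scripts to look and compute and a tool call to move; the robot and the scene stay as the last step left them, time stands still between calls to the robot, and variables do not carry over. Pictures are saved under pics/ and viewed, at most 10 in all, crops included, and the job is handed in when it is done.

Besides the shell and the picture viewer there is one more tool, called after "Emit:" as a command line: name --argument value ..., lists and objects as JSON in quotes. servo_tool: Moves the arm, as the interface text tells. Its arguments: {"type":"object","properties":{"motion":{"type":"array"},"claw":{"type":"number"},"grip_force":{"type":"number"}},"required":["motion"]}

```bash
mkdir -p pics; cat > h.py <<'E'
import numpy as np, cv2
from station import ctrl
from scipy.spatial.transform import Rotation as Ro
def cap(n,save=None):
    c=ctrl.capture(n)
    if save: cv2.imwrite('pics/'+save+'.png',c['color'][:,:,::-1])
    return c
def cloud(c):
    h,w=c['range_z'].shape; u,v=np.meshgrid(np.arange(w,dtype=float),np.arange(h,dtype=float))
    x,y=slopes(c,u,v); z=c['range_z']
    P=np.stack([x*z,y*z,z],-1); return (P-c['t'])@c['R']
def slopes(c,u,v):
    K=c['mtx']; xd=(u-K[0,2])/K[0,0]; yd=(v-K[1,2])/K[1,1]; x,y=xd,yd
    for _ in range(10):
        f=1+c['k1']*(x*x+y*y); x,y=xd/f,yd/f
    return x,y
def ray(c,u,v,h):
    x,y=slopes(c,np.float64(u),np.float64(v)); d=c['R'].T@np.array([x,y,1.]); o=-c['R'].T@c['t']
    return o+d*(h-o[2])/d[2]
E
python3 - <<'E'
from h import *
a=cap('scene','scene0');b=cap('top','top0')
for c in(a,b):print(-c['R'].T@c['t'],c['R'][2],c['mtx'][0],c['k1'])
s=ctrl.state();print(s['tcp_pos'],s['tool_rot'],s['time_s'])
E
```

```text
[0.97740182 0.33713787 0.9318818 ] [-0.42068249 -0.39463026 -0.81688016] [369.3158139    0.         323.03980494] 0.027121081711580255
[ 0.369675   -0.04808789  1.43938613] [ 0.13798647  0.00164063 -0.99043276] [426.45610742   0.         326.81616336] -0.05915650454189504
[ 0.14153551 -0.55684063  0.2305339 ] [ 9.92271742e-01  1.24081263e-01  9.57873477e-06 -7.94050255e-04] 0.1
```

View pics/scene0.png

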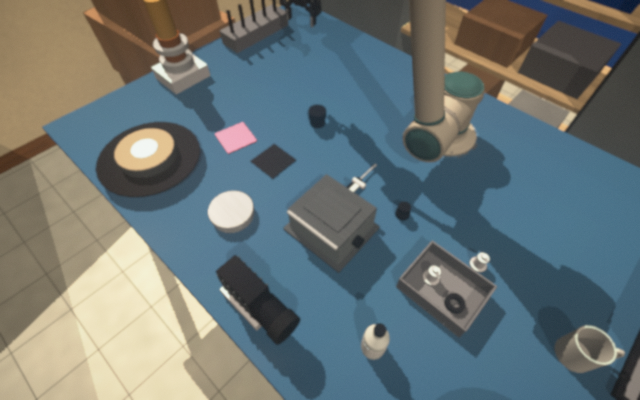

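View pics/top0.png

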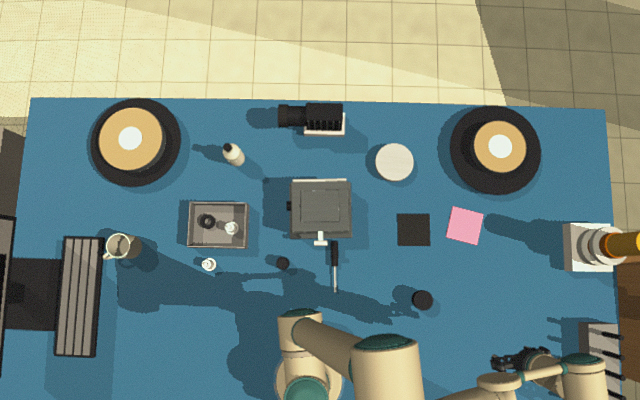

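Roller candidates (top view): one in the bin at (231,228) and one on the table beside the bin at (208,264). The one in the bin lies farther to the robot's right, so it is the one meant. The pad is the black square at (413,229), not the pink one at (465,225). The bar is at (320,239), next to the driver at (334,262). I'll measure these and check the choice in one crop.

```bash
python3 - <<'E'
from h import *
b=cap('top');a=cap('scene')
im=np.hstack([cv2.resize(b['color'][180:290,180:270],(360,440),interpolation=2),cv2.resize(b['color'][170:290,280:350],(257,440),interpolation=2)])
cv2.imwrite('pics/crop1.png',im[:,:,::-1])
for n,c in(('top',b),('scene',a)):
    P=cloud(c);X,Y,Z=P[...,0],P[...,1],P[...,2];img=c['color'].astype(int)
    mx=img.max(-1)
    def box(nm,m):
        m=m.astype(np.uint8)
        k,l,st,ce=cv2.connectedComponentsWithStats(m)
        for i in range(1,k):
            if st[i,4]>15:
                q=P[l==i]; pts=np.float32(q[:,:2]*1000); print(n,nm,st[i,4],'rect',[np.round(t,1) for t in cv2.minAreaRect(pts)],'mean',q.mean(0).round(4),'zmax',np.percentile(q[:,2],95).round(3))
    reg=(X>.25)&(X<.75)&(Y>-.4)&(Y<.5)
    box('pad',reg&(mx<70)&(Z<.012)&(Z>-.004)&(Y<-.15)&(X>.4))
    box('gatetop',reg&(Z>.09)&(Z<.125)&(Y<.1)&(Y>-.2)&(X<.66))
    box('binrim',reg&(Z>.046)&(Z<.062)&(Y>.1)&(Y<.42))
    box('roller',reg&(mx>150)&(Z>.025)&(Z<.07)&(Y>.1)&(Y<.42))
    box('all',reg&(Z>.012)&(X<.46)&(Y<.2))
for u,v,h in((231,228,.05),(208,264,.05),(320,238,.109),(413,229,.004)):print(u,v,ray(b,u,v,h).round(4))
E
```

```text
top pad 1000 rect [array([ 499.4, -339.6]), array([106.1, 109.9]), np.float64(1.3)] mean [ 0.499  -0.3398  0.0046] zmax 0.01
top gatetop 3131 rect [array([543.2, -22.8]), array([211.7, 179.9]), np.float64(2.1)] mean [ 0.5575 -0.0219  0.1107] zmax 0.116
top binrim 364 rect [array([497.7, 313.2]), array([150.8, 193.3]), np.float64(0.3)] mean [0.497  0.3187 0.0544] zmax 0.06
top binrim 58 rect [array([491.3, 272. ]), array([28.3, 26.3]), np.float64(23.0)] mean [0.4906 0.2712 0.0516] zmax 0.058
top binrim 17 rect [array([374.7, 105. ]), array([28.4, 11.6]), np.float64(32.8)] mean [0.3757 0.1054 0.0482] zmax 0.053
top roller 51 rect [array([721.5, 251.6]), array([14.4, 46.9]), np.float64(58.0)] mean [0.7195 0.2499 0.0492] zmax 0.069
top roller 77 rect [array([491.2, 271.3]), array([29.4, 28.4]), np.float64(37.2)] mean [0.4902 0.2703 0.0488] zmax 0.058
top roller 35 rect [array([424.9, 345.7]), array([  0.6, 110.9]), np.float64(1.5)] mean [0.4249 0.347  0.0561] zmax 0.061
top roller 78 rect [array([367. , 342.8]), array([26.1, 29.3]), np.float64(1.3)] mean [0.3669 0.3418 0.0437] zmax 0.053
[... 1401 characters left out ...]
ay([29.2, 30.1]), np.float64(14.7)] mean [0.3693 0.3434 0.0442] zmax 0.053
scene roller 111 rect [array([490.2, 273.6]), array([27.7, 28.2]), np.float64(67.4)] mean [0.4918 0.2736 0.0494] zmax 0.058
scene all 300 rect [array([ 274.8, -357.9]), array([49.4, 62.8]), np.float64(0.2)] mean [ 0.2776 -0.3503  0.049 ] zmax 0.064
scene all 170 rect [array([379.9, -67. ]), array([183. ,  61.7]), np.float64(25.3)] mean [ 0.4096 -0.0468  0.0691] zmax 0.113
scene all 207 rect [array([378.3,  98.7]), array([41.4, 38.9]), np.float64(82.5)] mean [0.383  0.1012 0.0351] zmax 0.047
231 228 [0.4861 0.2664 0.05  ]
208 264 [0.3671 0.3355 0.05  ]
320 238 [ 0.4565 -0.0269  0.109 ]
413 229 [ 0.5007 -0.339   0.004 ]
```

View pics/crop1.png

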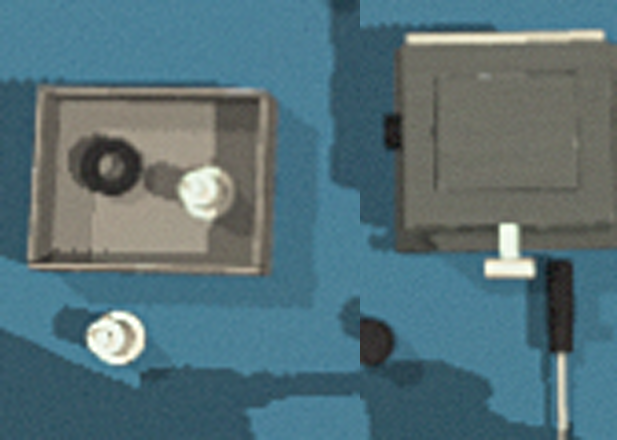

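The crop confirms it: the metal roller stands upright in the right half of the bin (crop 205,190) and the core lies in the left half. The look-alike is outside the bin. I'm turning the tool to close along world x and moving over.

Emit:
servo_tool --motion '[{"travel": [0,0,0],"dr": [0,0,-6.9]},{"travel": [0,0,0],"dr": [0,0,-6.9]},{"travel": [0,0,0],"dr": [0,0,-6.9]},{"travel": [0,0,0],"dr": [0,0,-6.9]},{"travel": [0,0,0],"dr": [0,0,-6.9]}]' --claw 0.75 --grip_force 40

```text
time_s: 0.62
tcp_pos: [0.1416, -0.5571, 0.2311]
tool_rot: [0.91, 0.415, 0.0, -0.0]
wrist_force: [0.4, 1.5, -0.6]
gripper_width: 0.0641
finger_force: 0.0
```

Emit:
servo_tool --motion '[{"travel": [0,0,0],"dr": [0,0,-6.9]},{"travel": [0,0,0],"dr": [0,0,-6.9]},{"travel": [0,0,0],"dr": [0,0,-6.9]},{"travel": [0,0,0],"dr": [0,0,-6.9]},{"travel": [0,0,0],"dr": [0,0,-6.9]}]'

```text
time_s: 1.03
tcp_pos: [0.1416, -0.5571, 0.231]
tool_rot: [0.745, 0.667, 0.0, -0.0]
wrist_force: [0.6, -0.6, -0.5]
gripper_width: 0.0641
finger_force: 0.0
```

Emit:
servo_tool --motion '[{"travel": [0,0,0],"dr": [0,0,-6.8]},{"travel": [0.0345,0.0145,0],"dr": [0,0,0]},{"travel": [0.0345,0.0145,0],"dr": [0,0,0]},{"travel": [0.0345,0.0145,0],"dr": [0,0,0]},{"travel": [0.0345,0.0145,0],"dr": [0,0,0]}]'

```text
time_s: 1.45
tcp_pos: [0.1997, -0.4176, 0.2309]
tool_rot: [0.707, 0.707, 0.0, -0.0]
wrist_force: [0.9, 0.4, 0.9]
gripper_width: 0.0641
finger_force: 0.0
```

Emit:
servo_tool --motion '[{"travel": [0.0345,0.0145,0],"dr": [0,0,0]},{"travel": [0.0345,0.0145,0],"dr": [0,0,0]},{"travel": [0.0345,0.0145,0],"dr": [0,0,0]},{"travel": [0.0345,0.0145,0],"dr": [0,0,0]},{"travel": [0.0345,0.0145,0],"dr": [0,0,0]}]'

```text
time_s: 1.87
tcp_pos: [0.2719, -0.2449, 0.2313]
tool_rot: [0.707, 0.707, 0.0, 0.0]
wrist_force: [0.5, 0.4, 0.5]
gripper_width: 0.0639
finger_force: 0.0
```

Emit:
servo_tool --motion '[{"travel": [0.0345,0.0145,0],"dr": [0,0,0]},{"travel": [0.0345,0.0145,0],"dr": [0,0,0]},{"travel": [0.0345,0.0145,0],"dr": [0,0,0]},{"travel": [0.0345,0.0145,0],"dr": [0,0,0]},{"travel": [0.0345,0.0145,0],"dr": [0,0,0]}]'

```text
time_s: 2.28
tcp_pos: [0.3442, -0.0723, 0.2315]
tool_rot: [0.707, 0.707, 0.0, 0.0]
wrist_force: [-0.1, 0.6, -0.3]
gripper_width: 0.0638
finger_force: 0.0
```

Emit:
servo_tool --motion '[{"travel": [0.0345,0.0145,0],"dr": [0,0,0]},{"travel": [0.0345,0.0145,0],"dr": [0,0,0]},{"travel": [0.0345,0.0145,0],"dr": [0,0,0]},{"travel": [0.0345,0.0145,0],"dr": [0,0,0]},{"travel": [0.0345,0.0145,0],"dr": [0,0,0]}]'

```text
time_s: 2.7
tcp_pos: [0.4166, 0.1005, 0.2314]
tool_rot: [0.707, 0.708, 0.0, 0.0]
wrist_force: [0.2, -0.6, 0.2]
gripper_width: 0.064
finger_force: 0.0
```

Emit:
servo_tool --motion '[{"travel": [0.0345,0.0145,0],"dr": [0,0,0]},{"travel": [0.0345,0.0145,0.01],"dr": [0,0,0]},{"travel": [0.0345,0.0145,0.02],"dr": [0,0,0]},{"travel": [0.0345,0.0145,0.02],"dr": [0,0,0]},{"travel": [0.0345,0.015,0.02],"dr": [0,0,0]}]'

```text
time_s: 3.12
tcp_pos: [0.4887, 0.271, 0.1616]
tool_rot: [0.707, 0.708, 0.0, 0.0]
wrist_force: [1.3, -0.7, -0.2]
gripper_width: 0.0638
finger_force: 0.0
```

Emit:
servo_tool --motion '[{"travel": [0,0,0.03],"dr": [0,0,0]},{"travel": [0,0,0.02],"dr": [0,0,0]},{"travel": [0,0,0.01],"dr": [0,0,0]},{"travel": [0,0,0],"dr": [0,0,0]}]'

```text
time_s: 3.45
tcp_pos: [0.4865, 0.2683, 0.0998]
tool_rot: [0.707, 0.708, -0.003, -0.001]
wrist_force: [0.3, -0.0, 0.1]
gripper_width: 0.0638
finger_force: 0.0
```

```bash
python3 - <<'E'
from h import *
a=cap('scene','s1');P=cloud(a)
cv2.imwrite('pics/s1c.png',cv2.resize(a['color'][200:350,370:520],(600,600),interpolation=2)[:,:,::-1])
print(ctrl.state()['tcp_pos'],ctrl.state()['wrist_force'])
E
```

```text
[0.48780428 0.26858324 0.10164382] [-0.14682921  0.53270887  0.22683663]
```

View pics/s1c.png

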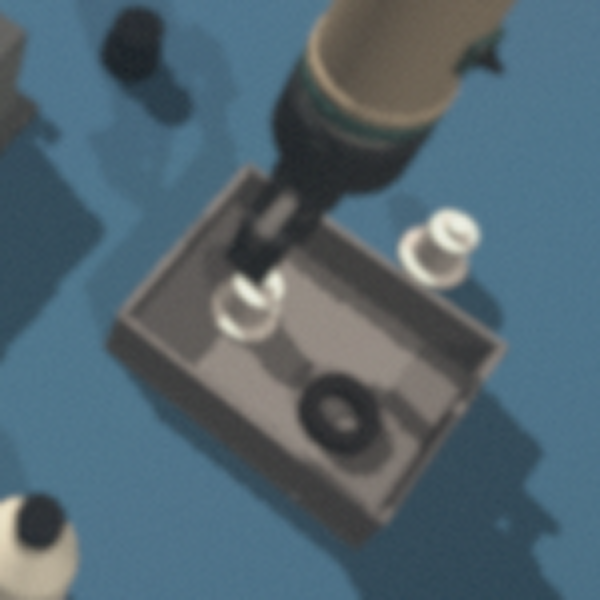

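The fingers are above the roller (crop 250,290), nearly centred, and the look-alike is at the right outside the bin. Now a small correction and the descent.

Emit:
servo_tool --motion '[{"travel": [0.003,0.002,0.01],"dr": [0,0,0]},{"travel": [0,0,0.02],"dr": [0,0,0]},{"travel": [0,0,0.02],"dr": [0,0,0]},{"travel": [0,0,0.015],"dr": [0,0,0]},{"travel": [0,0,0.01],"dr": [0,0,0]}]'

```text
time_s: 3.92
tcp_pos: [0.491, 0.2719, 0.0272]
tool_rot: [0.707, 0.707, 0.001, 0.0]
wrist_force: [0.5, -0.3, -0.6]
gripper_width: 0.0643
finger_force: 0.0
```

Emit:
servo_tool --motion '[{"travel": [0,0,0.006],"dr": [0,0,0]},{"travel": [0,0,0],"dr": [0,0,0]},{"travel": [0,0,0],"dr": [0,0,0]}]'

```text
time_s: 4.17
tcp_pos: [0.4912, 0.2722, 0.0221]
tool_rot: [0.707, 0.707, 0.001, 0.0]
wrist_force: [0.0, -0.2, -0.1]
gripper_width: 0.0641
finger_force: 0.0
```

Emit:
servo_tool --motion '[{"travel": [0,0,0.005],"dr": [0,0,0]},{"travel": [0,0,0],"dr": [0,0,0]}]'

```text
time_s: 4.33
tcp_pos: [0.4908, 0.2721, 0.0167]
tool_rot: [0.707, 0.707, 0.0, 0.0]
wrist_force: [-0.7, -0.2, 0.3]
gripper_width: 0.0646
finger_force: 0.0
```

Emit:
servo_tool --motion '[{"travel": [0,0,0],"dr": [0,0,0]},{"travel": [0,0,0],"dr": [0,0,0]},{"travel": [0,0,0],"dr": [0,0,0]},{"travel": [0,0,0],"dr": [0,0,0]},{"travel": [0,0,0],"dr": [0,0,0]}]' --claw 0.2 --grip_force 35

```text
time_s: 4.75
tcp_pos: [0.4908, 0.2721, 0.0169]
tool_rot: [0.707, 0.707, 0.0, 0.0]
wrist_force: [-0.7, 0.3, 3.6]
gripper_width: 0.0282
finger_force: 34.5
```

Emit:
servo_tool --motion '[{"travel": [0,0,0],"dr": [0,0,0]},{"travel": [0,0,0],"dr": [0,0,0]},{"travel": [0,0,0],"dr": [0,0,0]}]'

```text
time_s: 5.0
tcp_pos: [0.4907, 0.2721, 0.0169]
tool_rot: [0.707, 0.707, 0.0, 0.0]
wrist_force: [-0.7, 0.4, 5.2]
gripper_width: 0.0285
finger_force: 34.7
```

Emit:
servo_tool --motion '[{"travel": [0,0,-0.005],"dr": [0,0,0]},{"travel": [0,0,-0.01],"dr": [0,0,0]},{"travel": [0,0,-0.02],"dr": [0,0,0]},{"travel": [0,0,-0.03],"dr": [0,0,0]},{"travel": [0,0,-0.03],"dr": [0,0,0]}]'

```text
time_s: 5.42
tcp_pos: [0.4895, 0.2716, 0.112]
tool_rot: [0.707, 0.707, -0.001, -0.0]
wrist_force: [-0.1, -0.3, -0.8]
gripper_width: 0.0284
finger_force: 34.6
```

Emit:
servo_tool --motion '[{"travel": [0,0,-0.03],"dr": [0,0,0]},{"travel": [0,0,-0.03],"dr": [0,0,0]},{"travel": [0,0,-0.02],"dr": [0,0,0]},{"travel": [0,0,-0.01],"dr": [0,0,0]},{"travel": [0,0,0],"dr": [0,0,0]}]'

```text
time_s: 5.83
tcp_pos: [0.4916, 0.2725, 0.2042]
tool_rot: [0.707, 0.707, 0.002, 0.001]
wrist_force: [-0.3, -0.1, -0.8]
gripper_width: 0.0284
finger_force: 34.6
```

```bash
python3 - <<'E'
from h import *
s=ctrl.state();print({k:s[k] for k in('tcp_pos','wrist_force','gripper_width','joint_pos')})
a=cap('scene','s2');b=cap('top')
cv2.imwrite('pics/s2c.png',np.hstack([cv2.resize(a['color'][190:340,370:520],(400,400),interpolation=2),cv2.resize(b['color'][150:270,160:280],(400,400),interpolation=2)])[:,:,::-1])
E
```

```text
{'tcp_pos': array([0.4916356 , 0.27249447, 0.20421487]), 'wrist_force': array([-0.27996491, -0.10677147, -0.78670383]), 'gripper_width': 0.028367214975927924, 'joint_pos': array([ 3.82400145e-01,  2.70212286e-01,  1.58192477e+00, -1.15409149e-04,
        1.28412642e+00,  3.81419818e-01])}
```

View pics/s2c.png

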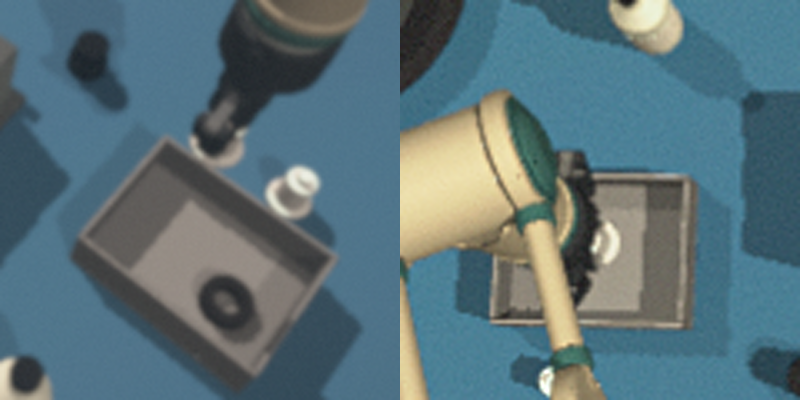

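The roller is held upright and clear of the bin (left half, 215,145), and the core is undisturbed. Moving across to the pad.

Emit:
servo_tool --motion '[{"travel": [-0.02,0,0],"dr": [0,0,0]},{"travel": [-0.036,0.0005,0],"dr": [0,0,0]},{"travel": [-0.036,0.0005,0],"dr": [0,0,0]},{"travel": [-0.036,0.0005,0],"dr": [0,0,0]},{"travel": [-0.036,0.0005,0],"dr": [0,0,0]}]'

```text
time_s: 6.35
tcp_pos: [0.4908, 0.1065, 0.199]
tool_rot: [0.706, 0.708, -0.002, -0.002]
wrist_force: [0.3, -1.1, -0.1]
gripper_width: 0.0283
finger_force: 34.6
```

Emit:
servo_tool --motion '[{"travel": [-0.036,0.0005,0],"dr": [0,0,0]},{"travel": [-0.036,0.0005,0],"dr": [0,0,0]},{"travel": [-0.036,0.0005,0],"dr": [0,0,0]},{"travel": [-0.036,0.0005,0],"dr": [0,0,0]},{"travel": [-0.036,0.0005,0],"dr": [0,0,0]}]'

```text
time_s: 6.77
tcp_pos: [0.4935, -0.0733, 0.1992]
tool_rot: [0.707, 0.707, -0.001, -0.002]
wrist_force: [0.8, -0.2, 0.5]
gripper_width: 0.0288
finger_force: 34.6
```

Emit:
servo_tool --motion '[{"travel": [-0.036,0.0005,0],"dr": [0,0,0]},{"travel": [-0.036,0.0005,0],"dr": [0,0,0]},{"travel": [-0.036,0.0005,0],"dr": [0,0,0]},{"travel": [-0.036,0.0005,0],"dr": [0,0,0]},{"travel": [-0.036,0.0005,0],"dr": [0,0,0]}]'

```text
time_s: 7.18
tcp_pos: [0.4964, -0.253, 0.1989]
tool_rot: [0.707, 0.707, -0.0, -0.002]
wrist_force: [-0.2, 0.1, 0.2]
gripper_width: 0.0284
finger_force: 34.6
```

Emit:
servo_tool --motion '[{"travel": [-0.036,0.0005,0],"dr": [0,0,0]},{"travel": [-0.036,0.0005,0],"dr": [0,0,0]},{"travel": [-0.016,0,0.01],"dr": [0,0,0]},{"travel": [0,0,0.02],"dr": [0,0,0]},{"travel": [0,0,0.02],"dr": [0,0,0]}]'

```text
time_s: 7.6
tcp_pos: [0.4981, -0.3407, 0.1487]
tool_rot: [0.708, 0.707, 0.0, -0.001]
wrist_force: [0.2, 0.7, -0.4]
gripper_width: 0.0284
finger_force: 34.6
```

Emit:
servo_tool --motion '[{"travel": [0,0,0.03],"dr": [0,0,0]},{"travel": [0,0,0.03],"dr": [0,0,0]},{"travel": [0,0,0.02],"dr": [0,0,0]},{"travel": [0,0,0.01],"dr": [0,0,0]},{"travel": [0,0,0],"dr": [0,0,0]}]'

```text
time_s: 8.02
tcp_pos: [0.4965, -0.3375, 0.0572]
tool_rot: [0.707, 0.707, -0.0, -0.005]
wrist_force: [-1.5, -0.1, -0.9]
gripper_width: 0.0282
finger_force: 34.6
```

```bash
python3 - <<'E'
from h import *
s=ctrl.state();print(s['tcp_pos'],s['wrist_force'],s['gripper_width'],s['tool_rot'])
a=cap('scene')
cv2.imwrite('pics/s3c.png',cv2.resize(a['color'][110:200,220:340],(640,480),interpolation=2)[:,:,::-1])
E
```

```text
[ 0.49652644 -0.33748404  0.05721335] [-1.53090569 -0.1059668  -0.94360859] 0.028160398745289944 [ 7.06715870e-01  7.07483068e-01 -2.67495474e-04 -4.50729672e-03]
```

View pics/s3c.png

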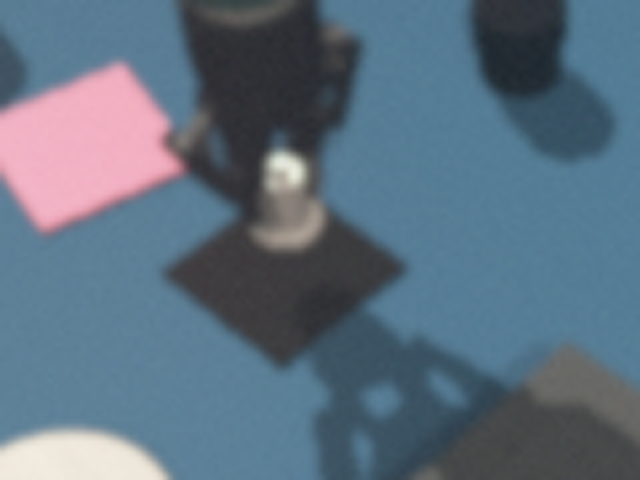

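The upright roller hangs over the black pad (crop 287,210). Lowering gently.

Emit:
servo_tool --motion '[{"travel": [0,0,0.01],"dr": [0,0,0]},{"travel": [0,0,0.01],"dr": [0,0,0]},{"travel": [0,0,0.01],"dr": [0,0,0]},{"travel": [0,0,0.004],"dr": [0,0,0]},{"travel": [0,0,0],"dr": [0,0,0]}]'

```text
time_s: 8.48
tcp_pos: [0.4983, -0.3394, 0.0263]
tool_rot: [0.707, 0.707, -0.0, -0.001]
wrist_force: [-1.1, 0.2, -0.3]
gripper_width: 0.0285
finger_force: 34.6
```

Emit:
servo_tool --motion '[{"travel": [0,0,0],"dr": [0,0,0]},{"travel": [0,0,0],"dr": [0,0,0]},{"travel": [0,0,0],"dr": [0,0,0]}]'

```text
time_s: 8.73
tcp_pos: [0.4994, -0.3403, 0.028]
tool_rot: [0.707, 0.707, 0.0, 0.001]
wrist_force: [-0.4, 0.6, -0.6]
gripper_width: 0.0289
finger_force: 34.6
```

Contact is expected at about 0.016.

Emit:
servo_tool --motion '[{"travel": [0,0,0.003],"dr": [0,0,0]},{"travel": [0,0,0.003],"dr": [0,0,0]},{"travel": [0,0,0.002],"dr": [0,0,0]},{"travel": [0,0,0.001],"dr": [0,0,0]},{"travel": [0,0,0],"dr": [0,0,0]}]'

```text
time_s: 9.15
tcp_pos: [0.4988, -0.3398, 0.0181]
tool_rot: [0.707, 0.707, -0.0, -0.0]
wrist_force: [-0.4, 0.3, -0.4]
gripper_width: 0.0284
finger_force: 34.6
```

Emit:
servo_tool --motion '[{"travel": [0,0,0.001],"dr": [0,0,0]},{"travel": [0,0,0],"dr": [0,0,0]},{"travel": [0,0,0],"dr": [0,0,0]}]'

```text
time_s: 9.4
tcp_pos: [0.499, -0.34, 0.0175]
tool_rot: [0.707, 0.707, -0.0, 0.0]
wrist_force: [-0.2, 0.4, -0.6]
gripper_width: 0.0283
finger_force: 34.6
```

Emit:
servo_tool --motion '[{"travel": [0,0,0.001],"dr": [0,0,0]},{"travel": [0,0,0],"dr": [0,0,0]},{"travel": [0,0,0],"dr": [0,0,0]}]'

```text
time_s: 9.65
tcp_pos: [0.499, -0.34, 0.0165]
tool_rot: [0.707, 0.707, -0.0, 0.0]
wrist_force: [-0.7, -0.2, -0.4]
gripper_width: 0.0286
finger_force: 34.6
```

Emit:
servo_tool --motion '[{"travel": [0,0,0.0007],"dr": [0,0,0]},{"travel": [0,0,0],"dr": [0,0,0]},{"travel": [0,0,0],"dr": [0,0,0]}]'

```text
time_s: 9.9
tcp_pos: [0.4991, -0.3401, 0.0159]
tool_rot: [0.707, 0.707, -0.0, 0.0]
wrist_force: [0.1, 0.6, 1.4]
gripper_width: 0.0281
finger_force: 34.8
```

Emit:
servo_tool --motion '[{"travel": [0,0,0.0005],"dr": [0,0,0]},{"travel": [0,0,0],"dr": [0,0,0]},{"travel": [0,0,0],"dr": [0,0,0]}]'

```text
time_s: 10.15
tcp_pos: [0.4992, -0.3401, 0.0159]
tool_rot: [0.707, 0.707, -0.0, 0.0]
wrist_force: [-1.0, 0.2, 5.7]
gripper_width: 0.0285
finger_force: 35.0
```

Contact is confirmed. Releasing and rising.

Emit:
servo_tool --motion '[{"travel": [0,0,0],"dr": [0,0,0]},{"travel": [0,0,0],"dr": [0,0,0]},{"travel": [0,0,0],"dr": [0,0,0]},{"travel": [0,0,0],"dr": [0,0,0]},{"travel": [0,0,0],"dr": [0,0,0]}]' --claw 0.8

```text
time_s: 10.57
tcp_pos: [0.499, -0.3399, 0.015]
tool_rot: [0.707, 0.707, -0.0, -0.0]
wrist_force: [0.5, 0.5, 0.4]
gripper_width: 0.0683
finger_force: 0.0
```

Emit:
servo_tool --motion '[{"travel": [0,0,-0.01],"dr": [0,0,0]},{"travel": [0,0,-0.02],"dr": [0,0,0]},{"travel": [0,0,-0.03],"dr": [0,0,0]},{"travel": [0,0,-0.035],"dr": [0,0,0]},{"travel": [0,0,-0.035],"dr": [0,0,0]}]'

```text
time_s: 10.98
tcp_pos: [0.4986, -0.3396, 0.1469]
tool_rot: [0.707, 0.707, -0.0, -0.0]
wrist_force: [1.0, -0.8, -0.4]
gripper_width: 0.0685
finger_force: 0.0
```

Emit:
servo_tool --motion '[{"travel": [0,0,-0.035],"dr": [0,0,0]},{"travel": [0,0,-0.035],"dr": [0,0,0]},{"travel": [0,0,-0.02],"dr": [0,0,0]},{"travel": [0.0,-0.02,0],"dr": [0,0,0]},{"travel": [0,-0.03,0],"dr": [0,0,0]}]'

```text
time_s: 11.4
tcp_pos: [0.4513, -0.341, 0.238]
tool_rot: [0.706, 0.708, 0.0, 0.003]
wrist_force: [-0.3, -0.6, 0.5]
gripper_width: 0.0681
finger_force: 0.0
```

```bash
python3 - <<'E'
from h import *
s=ctrl.state();print(s['tcp_pos'],s['tool_rot'],s['joint_pos'])
a=cap('scene');b=cap('top')
cv2.imwrite('pics/s4c.png',np.hstack([cv2.resize(a['color'][110:200,230:330],(400,360),interpolation=2),cv2.resize(b['color'][180:270,360:460],(400,360),interpolation=2)])[:,:,::-1])
for c in(a,b):
    P=cloud(c);m=(abs(P[...,0]-.5)<.07)&(abs(P[...,1]+.34)<.07)&(P[...,2]>.03)&(P[...,2]<.07)&(c['color'].max(-1)>120)
    q=P[m];print(len(q), q.mean(0) if len(q) else 0, q[:,2].max() if len(q) else 0)
    # bar: bright pixels above .095 in front of hood
    m=(P[...,0]>.42)&(P[...,0]<.475)&(abs(P[...,1]+.025)<.05)&(P[...,2]>.09)&(P[...,2]<.125)
    for col in ((P[...,0]<.455),(P[...,0]>=.455)):
        q=P[m&col&(c['color'].max(-1)>110)]
        if len(q):print('bar',len(q),cv2.minAreaRect(np.float32(q[:,:2]*1000)),q.mean(0),np.percentile(q[:,2],90))
E
```

```text
[ 0.45125359 -0.34096344  0.23795501] [7.05981393e-01 7.08222248e-01 4.18321780e-04 3.36842758e-03] [-7.70570425e-01  2.54355905e-01  1.51878094e+00  7.63990218e-04
  1.36170851e+00 -7.73895550e-01]
83 [ 0.50191884 -0.33383783  0.04499603] 0.05871782926782751
bar 86 ((444.80914306640625, -26.07499885559082), (21.77664566040039, 40.294036865234375), 6.340658664703369) [ 0.44482677 -0.02500674  0.10878253] 0.11202771696169536
bar 29 ((465.03515625, -25.68359375), (13.476616859436035, 18.023632049560547), 89.70499420166016) [ 0.46568882 -0.02519183  0.10625302] 0.10784503452767837
73 [ 0.49836755 -0.33696506  0.0486834 ] 0.06392130605285319
bar 70 ((445.5985412597656, -27.13677406311035), (16.170108795166016, 37.532501220703125), 2.2375640869140625) [ 0.44457742 -0.02718503  0.11075367] 0.11522991774107773
bar 32 ((465.7218017578125, -26.628948211669922), (18.736982345581055, 12.560201644897461), 1.3196959495544434) [ 0.4650202  -0.02644492  0.10799855] 0.11057920150571408
```

View pics/s4c.png

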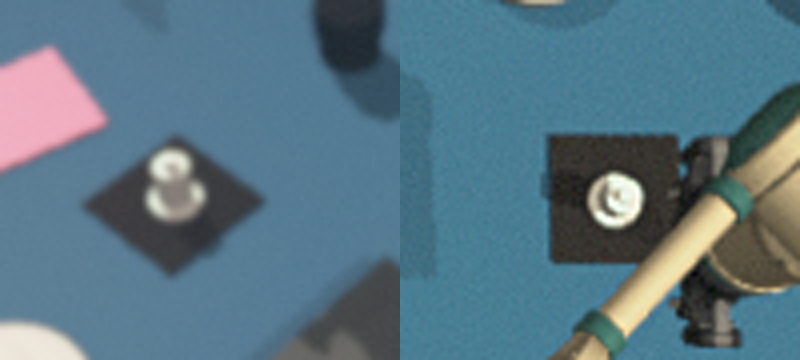

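The roller stands upright and free, well inside the black pad (right half 615,200). The bar is at about (0.445, -0.0265, 0.105) and the gate is yawed about 2.1°. Next I turn the tool so it closes along the bar.

Emit:
servo_tool --motion '[{"travel": [0,0,0],"dr": [0,0,7]},{"travel": [0,0,0],"dr": [0,0,7]},{"travel": [0,0,0],"dr": [0,0,7]},{"travel": [0,0,0],"dr": [0,0,7]},{"travel": [0,0,0],"dr": [0,0,7]}]'

```text
time_s: 11.92
tcp_pos: [0.4494, -0.34, 0.2357]
tool_rot: [0.888, 0.459, 0.0, 0.0]
wrist_force: [-0.1, -0.3, -0.7]
gripper_width: 0.0686
finger_force: 0.0
```

Emit:
servo_tool --motion '[{"travel": [0,0,0],"dr": [0,0,7]},{"travel": [0,0,0],"dr": [0,0,7]},{"travel": [0,0,0],"dr": [0,0,7]},{"travel": [0,0,0],"dr": [0,0,7]},{"travel": [0,0,0],"dr": [0,0,7]}]'

```text
time_s: 12.33
tcp_pos: [0.4495, -0.34, 0.2357]
tool_rot: [0.985, 0.171, 0.0, 0.0]
wrist_force: [-0.4, -0.8, 0.0]
gripper_width: 0.0679
finger_force: 0.0
```

Emit:
servo_tool --motion '[{"travel": [0,0,0],"dr": [0,0,7]},{"travel": [0,0,0],"dr": [0,0,7]},{"travel": [0,0,0],"dr": [0,0,4]},{"travel": [0,-0.02,0],"dr": [0,0,0]},{"travel": [0,-0.035,0],"dr": [0,0,0]}]'

```text
time_s: 12.75
tcp_pos: [0.4481, -0.2875, 0.2353]
tool_rot: [1.0, 0.016, 0.001, 0.001]
wrist_force: [0.5, 0.5, -0.0]
gripper_width: 0.0681
finger_force: 0.0
```

Emit:
servo_tool --motion '[{"travel": [0,-0.035,0],"dr": [0,0,0]},{"travel": [0,-0.035,0],"dr": [0,0,0]},{"travel": [0,-0.035,0],"dr": [0,0,0]},{"travel": [0,-0.035,0],"dr": [0,0,0]},{"travel": [0,-0.035,0],"dr": [0,0,0]}]'

```text
time_s: 13.17
tcp_pos: [0.4408, -0.1085, 0.2358]
tool_rot: [1.0, 0.018, 0.001, 0.0]
wrist_force: [0.7, 0.3, -0.6]
gripper_width: 0.0683
finger_force: 0.0
```

Emit:
servo_tool --motion '[{"travel": [0,-0.035,0],"dr": [0,0,0]},{"travel": [0,-0.025,0],"dr": [0,0,0]},{"travel": [0,-0.015,0],"dr": [0,0,0]},{"travel": [0,0,0],"dr": [0,0,0]},{"travel": [0,0,0],"dr": [0,0,0]}]'

```text
time_s: 13.58
tcp_pos: [0.4384, -0.0347, 0.2357]
tool_rot: [1.0, 0.019, 0.001, 0.0]
wrist_force: [-0.6, 0.1, 0.8]
gripper_width: 0.0683
finger_force: 0.0
```

Emit:
servo_tool --motion '[{"travel": [0.007,-0.008,0.02],"dr": [0,0,0]},{"travel": [0,0,0.03],"dr": [0,0,0]},{"travel": [0,0,0.03],"dr": [0,0,0]},{"travel": [0,0,0.02],"dr": [0,0,0]},{"travel": [0,0,0],"dr": [0,0,0]}]'

```text
time_s: 14.0
tcp_pos: [0.4419, -0.0275, 0.1317]
tool_rot: [1.0, 0.017, -0.004, -0.001]
wrist_force: [-0.7, -0.0, 0.1]
gripper_width: 0.0681
finger_force: 0.0
```

Emit:
servo_tool --motion '[{"travel": [0,0,0],"dr": [0,0,0]},{"travel": [0,0,0],"dr": [0,0,0]}]'

```text
time_s: 14.17
tcp_pos: [0.4462, -0.028, 0.1364]
tool_rot: [1.0, 0.017, 0.001, 0.0]
wrist_force: [0.5, -0.5, -0.1]
gripper_width: 0.0686
finger_force: 0.0
```

```bash
python3 - <<'E'
from h import *
s=ctrl.state();print(s['tcp_pos'],s['tool_rot'],s['joint_pos'])
a=cap('scene')
cv2.imwrite('pics/s5c.png',cv2.resize(a['color'][140:270,270:430],(800,600),interpolation=2)[:,:,::-1])
E
```

```text
[ 0.44617969 -0.0279876   0.13641436] [9.99847942e-01 1.73968216e-02 1.12761029e-03 4.15136520e-04] [-2.18281396e-01  1.62675194e-01  1.91513040e+00 -3.21542432e-04
  1.06140033e+00  1.31787597e+00]
```

View pics/s5c.png

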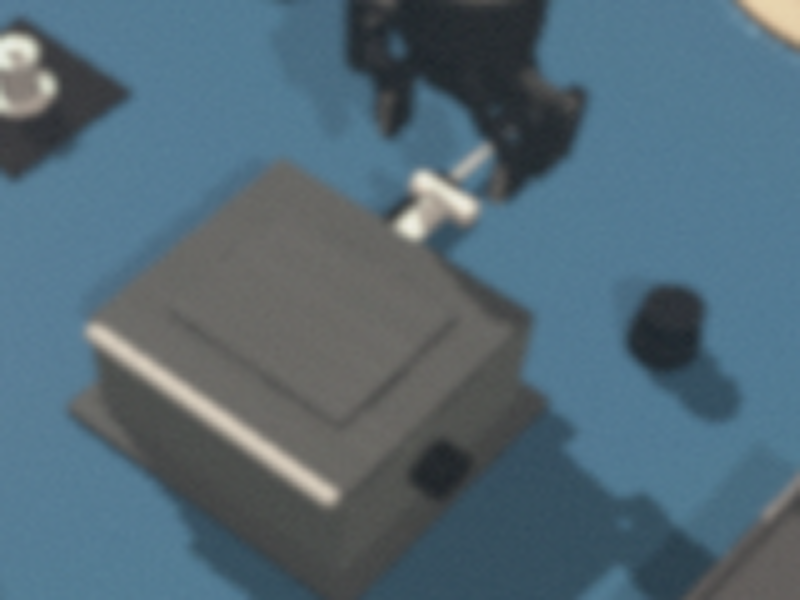

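The open fingers straddle the bar (crop 445,195), symmetric about it. Going down to grip height and pinching.

Emit:
servo_tool --motion '[{"travel": [0,-0.0015,0.012],"dr": [0,0,0]},{"travel": [0,0,0.02],"dr": [0,0,0]},{"travel": [0,0,0.015],"dr": [0,0,0]},{"travel": [0,0,0.005],"dr": [0,0,0]},{"travel": [0,0,0],"dr": [0,0,0]}]'

```text
time_s: 14.63
tcp_pos: [0.4449, -0.0257, 0.0834]
tool_rot: [1.0, 0.018, -0.0, 0.0]
wrist_force: [0.1, 0.7, 0.5]
gripper_width: 0.0684
finger_force: 0.0
```

Emit:
servo_tool --motion '[{"travel": [0,0,0],"dr": [0,0,0]},{"travel": [0,0,0],"dr": [0,0,0]}]'

```text
time_s: 14.8
tcp_pos: [0.446, -0.0258, 0.0845]
tool_rot: [1.0, 0.018, 0.001, 0.0]
wrist_force: [-0.1, 0.2, 0.2]
gripper_width: 0.068
finger_force: 0.0
```

Emit:
servo_tool --motion '[{"travel": [0,0,0],"dr": [0,0,0]},{"travel": [0,0,0],"dr": [0,0,0]},{"travel": [0,0,0],"dr": [0,0,0]},{"travel": [0,0,0],"dr": [0,0,0]},{"travel": [0,0,0],"dr": [0,0,0]}]' --claw 0.35 --grip_force 60

```text
time_s: 15.22
tcp_pos: [0.4455, -0.0287, 0.0843]
tool_rot: [1.0, 0.019, 0.001, 0.003]
wrist_force: [-2.1, -9.7, 3.7]
gripper_width: 0.0386
finger_force: 60.0
```

Gripped. The arm was pushed 3 mm sideways by the bar, so I relieve that and begin the arc.

Emit:
servo_tool --motion '[{"travel": [0,0.003,0],"dr": [0,0,0]},{"travel": [0,0,0],"dr": [0,0,0]},{"travel": [0,0,0],"dr": [0,0,0]}]'

```text
time_s: 15.47
tcp_pos: [0.4455, -0.0287, 0.0839]
tool_rot: [1.0, 0.018, 0.001, 0.0]
wrist_force: [-0.1, 0.2, 5.4]
gripper_width: 0.039
finger_force: 60.4
```

Emit:
servo_tool --motion '[{"travel": [0.0005,0,-0.0085],"dr": [0,0,0]},{"travel": [0.0006,0,-0.0086],"dr": [0,0,0]},{"travel": [0.0012,0,-0.0085],"dr": [0,0,0]},{"travel": [0.0014,0,-0.0084],"dr": [0,0,0]},{"travel": [0,0,0],"dr": [0,0,0]}]'

```text
time_s: 15.88
tcp_pos: [0.449, -0.0285, 0.1186]
tool_rot: [1.0, 0.018, 0.001, 0.0]
wrist_force: [2.4, -1.5, -5.0]
gripper_width: 0.0386
finger_force: 60.9
```

```bash
python3 - <<'E'
from h import *
s=ctrl.state();print(s['tcp_pos'],s['tool_rot'],s['wrist_force'],s['wrist_torque'],s['gripper_width'])
E
```

```text
[ 0.44904882 -0.02850459  0.11863686] [9.99837032e-01 1.80435014e-02 5.24275183e-04 2.58638601e-04] [ 2.38040081 -1.51359707 -5.02412085] [-0.29323829 -0.04402494  0.17462662] 0.03856237945539716
```

Following the arc well, with 5 N at the bar. Continuing.

Emit:
servo_tool --motion '[{"travel": [0.0019,0,-0.0083],"dr": [0,0,0]},{"travel": [0.0021,0,-0.0083],"dr": [0,0,0]},{"travel": [0.0027,0,-0.0081],"dr": [0,0,0]},{"travel": [0.0028,0,-0.0081],"dr": [0,0,0]},{"travel": [0,0,0],"dr": [0,0,0]}]'

```text
time_s: 16.3
tcp_pos: [0.4583, -0.0281, 0.1513]
tool_rot: [1.0, 0.018, 0.0, 0.0]
wrist_force: [1.8, -3.5, -6.7]
gripper_width: 0.0389
finger_force: 61.0
```

Emit:
servo_tool --motion '[{"travel": [0.0034,0,-0.0079],"dr": [0,0,0]},{"travel": [0.0035,0,-0.0078],"dr": [0,0,0]},{"travel": [0.0041,0,-0.0075],"dr": [0,0,0]},{"travel": [0.0041,0,-0.0075],"dr": [0,0,0]},{"travel": [0,0,0],"dr": [0,0,0]}]'

```text
time_s: 16.72
tcp_pos: [0.4733, -0.0274, 0.182]
tool_rot: [1.0, 0.018, -0.0, 0.0]
wrist_force: [-0.3, -2.6, -5.4]
gripper_width: 0.0384
finger_force: 61.6
```

Emit:
servo_tool --motion '[{"travel": [0.0047,0,-0.0071],"dr": [0,0,0]},{"travel": [0.0048,0,-0.0071],"dr": [0,0,0]},{"travel": [0.0053,0,-0.0067],"dr": [0,0,0]},{"travel": [0.0054,0,-0.0067],"dr": [0,0,0]},{"travel": [0,0,0],"dr": [0,0,0]}]'

```text
time_s: 17.13
tcp_pos: [0.4941, -0.0266, 0.2099]
tool_rot: [1.0, 0.018, 0.0, -0.0]
wrist_force: [-2.7, -3.0, -4.0]
gripper_width: 0.0386
finger_force: 62.0
```

Emit:
servo_tool --motion '[{"travel": [0.0059,0,-0.0062],"dr": [0,0,0]},{"travel": [0.0059,0,-0.0062],"dr": [0,0,0]},{"travel": [0.0064,0,-0.0057],"dr": [0,0,0]},{"travel": [0.0065,0,-0.0056],"dr": [0,0,0]},{"travel": [0,0,0],"dr": [0,0,0]}]'

```text
time_s: 17.55
tcp_pos: [0.5196, -0.0255, 0.2335]
tool_rot: [1.0, 0.018, 0.001, -0.0]
wrist_force: [-2.8, -1.2, -2.7]
gripper_width: 0.0385
finger_force: 61.5
```

Emit:
servo_tool --motion '[{"travel": [0,0,0],"dr": [0,0,0]},{"travel": [0,0,0],"dr": [0,0,0]},{"travel": [0,0,0],"dr": [0,0,0]}]'

```text
time_s: 17.8
tcp_pos: [0.5176, -0.0256, 0.2319]
tool_rot: [1.0, 0.018, -0.0, -0.0]
wrist_force: [-4.3, -1.4, -1.9]
gripper_width: 0.0391
finger_force: 61.6
```

```bash
python3 - <<'E'
from h import *
s=ctrl.state();t=s['tcp_pos'];print(t,s['wrist_force'],s['gripper_width'])
# angle from TCP motion, start (.4455,-.0287,.0842)
d=np.array([np.hypot(*(t-[.4455,-.0287,.0842])[:2]),t[2]-.0842]);print('ang tcp',np.degrees(np.arctan2(.004+d[1],.196-d[0])-np.arctan2(.004,.196)),np.hypot(.004+d[1],.196-d[0]))
for n in('scene','top'):
    c=cap(n);P=cloud(c)
    u=np.array([np.cos(np.radians(2.1)),np.sin(np.radians(2.1))]);H=np.array([.641,-.0193])
    X=(P[...,:2]-H)@u;Y=(P[...,:2]-H)@np.array([-u[1],u[0]]);Z=P[...,2]-.101
    a=np.degrees(np.arctan2(Z,-X));rr=np.hypot(X,Z)
    m=(abs(Y)<.088)&(abs(Y)>.05)&(rr>.03)&(rr<.155)&(a>35)&(a<70)
    q=np.c_[-X[m],Z[m]];
    for _ in range(3):
        vx,vz,x0,z0=cv2.fitLine(np.float32(q),cv2.DIST_HUBER,0,.01,.01).ravel()
        q=q[abs((q[:,0]-x0)*vz-(q[:,1]-z0)*vx)<.006]
    print(n,m.sum(),len(q),np.degrees(np.arctan2(vz,vx)),'offset',-(x0*vz-z0*vx))
cv2.imwrite('pics/s6.png',cap('scene','s6')['color'][120:280,240:440][:,:,::-1].repeat(3,0).repeat(3,1))
E
```

```text
[ 0.51764297 -0.02558468  0.23187918] [-4.29832463 -1.39238345 -1.90790408] 0.03913495290194016
ang tcp 49.61197452745379 0.19578173282187514
scene 1316 1300 47.95296 offset 0.006071344
top 14 14 45.21091 offset 0.014871206
```

View pics/s6.png

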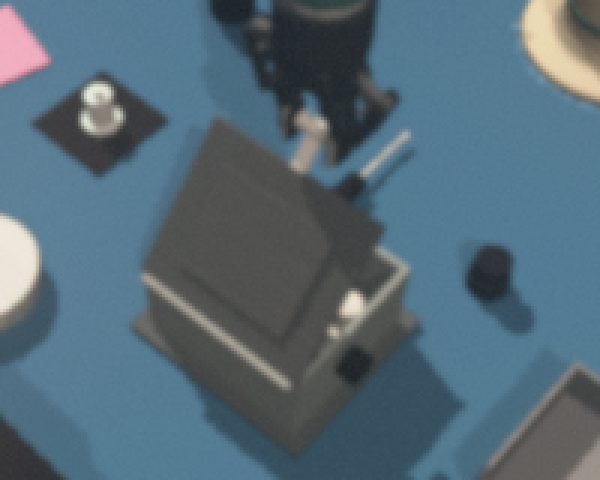

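The hood is open with the bar pinched and the roller still upright on the pad. TCP motion gives 49.6° and the depth plane 48°. I'll check the depth bias against the table plane, which is known to be flat.

```bash
python3 - <<'E'
from h import *
s=ctrl.state();print(s['tcp_pos'],s['wrist_force'],s['time_s'])
for n in('scene',):
    c=cap(n);P=cloud(c)
    u=np.array([np.cos(np.radians(2.1)),np.sin(np.radians(2.1))]);H=np.array([.641,-.0193])
    img=c['color'].astype(int)
    m=(img[...,2]>img[...,0]+40)&(P[...,0]>.3)&(P[...,0]<.8)&(abs(P[...,1])<.3)&(abs(P[...,2])<.02)
    A=np.c_[P[m][:,:2]-H,np.ones(m.sum())];k=np.linalg.lstsq(A,P[m][:,2],rcond=None)[0];print('table',k)
    X=(P[...,:2]-H)@u;Y=(P[...,:2]-H)@np.array([-u[1],u[0]]);Z=P[...,2]-.101-(k[2]+k[0]*(P[...,0]-H[0])+k[1]*(P[...,1]-H[1]))
    a=np.degrees(np.arctan2(Z,-X));rr=np.hypot(X,Z)
    m=(abs(Y)<.09)&(rr>.02)&(rr<.17)&(a>35)&(a<75)&(img.max(-1)<110)
    for ylo,yhi in((-.09,-.07),(.07,.09),(-.09,.09)):
        mm=m&(Y>ylo)&(Y<yhi);q=np.c_[-X[mm],Z[mm]]
        for _ in range(4):
            vx,vz,x0,z0=cv2.fitLine(np.float32(q),cv2.DIST_HUBER,0,.01,.01).ravel()
            q=q[abs((q[:,0]-x0)*vz-(q[:,1]-z0)*vx)<.006]
        L=q@[vx,vz]
        print(len(q),np.degrees(np.arctan2(vz,vx)),'off',-(x0*vz-z0*vx),'L',L.min(),L.max())
    # bar: bright, near the expected position
    B=np.array([-.123,.153]);m=(abs(Y)<.025)&(np.hypot(X-B[0],Z-B[1])<.022)&(img.max(-1)>125)
    q=np.c_[X[m],Y[m],Z[m]];print('bar',len(q),np.median(q,0),np.percentile(q[:,2],[10,90]))
E
```

```text
[ 0.5176905  -0.02559204  0.23194674] [-3.02566065 -1.02861111 -2.54607752] 17.95
table [-0.00098671  0.00108418 -0.00075232]
338 48.44964 off 0.0053811 L 0.01956114517744964 0.1624093755668131
439 48.411484 off 0.004718434 L 0.01973514684598925 0.16307194843841427
3539 47.80185 off 0.007970516 L 0.018555462133902745 0.16304561774658274
bar 99 [-0.12404739 -0.00350341  0.15187128] [0.13574068 0.15724568]
```

The camera gives about 48.4° and the TCP 49.6°. I raise the hood about 1° to sit between them.

Emit:
servo_tool --motion '[{"travel": [0.0012,0,-0.001],"dr": [0,0,0]},{"travel": [0.0012,0,-0.001],"dr": [0,0,0]},{"travel": [0,0,0],"dr": [0,0,0]},{"travel": [0,0,0],"dr": [0,0,0]},{"travel": [0,0,0],"dr": [0,0,0]}]'

```text
time_s: 18.42
tcp_pos: [0.5201, -0.0255, 0.2339]
tool_rot: [1.0, 0.018, -0.0, -0.0]
wrist_force: [-3.9, 0.5, -2.1]
gripper_width: 0.0388
finger_force: 61.6
```

Emit:
servo_tool --motion '[{"travel": [0,0,0],"dr": [0,0,0]},{"travel": [0,0,0],"dr": [0,0,0]},{"travel": [0,0,0],"dr": [0,0,0]},{"travel": [0,0,0],"dr": [0,0,0]},{"travel": [0,0,0],"dr": [0,0,0]}]'

```text
time_s: 18.83
tcp_pos: [0.5202, -0.0255, 0.234]
tool_rot: [1.0, 0.018, -0.0, -0.0]
wrist_force: [-4.5, 1.4, -1.6]
gripper_width: 0.0386
finger_force: 61.5
```

```bash
python3 - <<'E'
from h import *
s=ctrl.state();t=s['tcp_pos'];print(t,s['wrist_force'],s['gripper_width'],abs(s['qvel']).max())
d=np.array([np.hypot(*(t-[.4455,-.0287,.0842])[:2]),t[2]-.0842]);print('tcp',np.degrees(np.arctan2(.004+d[1],.196-d[0]))-1.17)
c=cap('scene');P=cloud(c);u=np.array([np.cos(np.radians(2.1)),np.sin(np.radians(2.1))]);H=np.array([.641,-.0193])
X=(P[...,:2]-H)@u;Y=(P[...,:2]-H)@np.array([-u[1],u[0]]);Z=P[...,2]-.101;a=np.degrees(np.arctan2(Z,-X));rr=np.hypot(X,Z)
m=(abs(Y)<.09)&(abs(Y)>.07)&(rr>.02)&(rr<.17)&(a>35)&(a<75)&(c['color'].max(-1)<110);q=np.c_[-X[m],Z[m]]
for _ in range(4):
    vx,vz,x0,z0=cv2.fitLine(np.float32(q),cv2.DIST_HUBER,0,.01,.01).ravel();q=q[abs((q[:,0]-x0)*vz-(q[:,1]-z0)*vx)<.006]
print('cam',np.degrees(np.arctan2(vz,vx)))
E
```

```text
[ 0.52022545 -0.02552822  0.23402216] [-4.5436396   1.40209717 -1.59962785] 0.038558784613408656 0.0006892991190412158
tcp 50.59294581854112
cam 49.582485
```

The estimates are now 50.6° (TCP) and 49.6° (camera). The arm is steady and the grip is holding, so I'm handing in.

```bash
python3 -c "
from station import ctrl
print(ctrl.job_done())"
```

```text
the job is handed in; nothing more can be done
None
```

The roller from the bin stands upright and released on the black pad, and I handed the job in at about 19 s with the arm still gripping the hood's bar, holding it open at about 50° (49.6° by camera, 50.6° by arm position).

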